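# Roll the reed store shut and latch it

### The job

Roll the slatted tambour door of the bench store fully shut (it has a brass handle). Then swing the latch loop over and hook its crossbar behind the steel keeper on the door's bottom rail, and press the red lever down flat, past centre, so that the latch holds the door shut. Leave everything else on the bench, and the black comb inside the store, where it is, and let go of everything at the end.

Things in the scene. Friction and masses are not known exactly. Their poses are not given: they have to be found in the camera images.
- store: Roll-top store of pale wood, fixed on the bench: base board 450 x 284 x 20 mm (x -310 to +140 mm) with a half-round housing 145 mm high. Origin: underside of the board, below the housing's axis. -x points out of its open front, y along its width, z up. The latch stands on the board before the door, in the plane y = -50 mm.
- track_axis (a point): Middle of the y-parallel axis about which the slatted door turns (store frame 0, 0, 30 mm), radius of the slats 115 mm; axes as the store's.
- tambour (a joint): Slatted door, rad: 0 fully shut (a stop), grows as it rolls up and back, at most 1.15. It turns about the track axis; it rubs (about 0.4 N m, 2 to 5 N at the handle) and stays where it is left.
- handle (a point): Middle of the door's brass handle: round bar 12 mm thick, 80 mm long along the store's y (centre y = +50 mm), on two end stand-offs, 40 mm clear of the slats' circle. Door at angle q: store x = -155 cos(0.349 + q), z = 30 + 155 sin(0.349 + q) mm; door shut: x = -146, z = 83 mm.
- keeper (a point): Seat of the steel keeper on the door's bottom rail: centre of the loop's crossbar when latched. Moves with the door; shut: store x = -142, y = -50, z = 41 mm, axes as the store's. A shelf lies 4 mm below it; an upright lip 24 mm wide, 10 mm thick, has its rear face 4 mm in front (-x) of it and its top 15 mm above it. Behind the lip a slot 26 mm long takes the crossbar from above.
- lever (a joint): Latch lever, rad: 0 flat towards -x (a stop), 1.57 upright, at most 2.0 (leaning to the door). Rubs (0.06 N m) and stays where left. With the loop hooked it stretches the springy loop about 5 mm (26 N): pressing takes about 3 N at the red end; in the last 0.2 rad it is past centre and holds itself.
- lever_pivot (a point): Lever's pivot, at store x = -221.5, y = -50, z = 42 mm; axes as the store's.
- lever_end (a point): Free end of the lever, 80 mm from its pivot. Steel strip 18 mm wide, 7 mm thick; the last 28 mm is a red pad 26 mm wide, 10 mm thick (5 mm either side of this point). Flat: store x = -301, z = 42 mm.
- loop (a joint): Angle of the loop relative to the lever, rad. This minus the lever's = the loop's elevation above level, towards the door: 1.8 to 2.1 at the start (standing up, leaning back from the door), about -0.25 when dropped in the keeper with the lever upright. Swings freely, falls by its weight once past upright; leans back to at most 3.65.
- loop_bar (a point): Centre of the loop's crossbar: 8 mm thick, 52 mm long along y, on two 8 mm wires 44 mm apart that pass either side of the lever. It swings 90 mm from its pins, which sit on the lever 16 mm from the lever's pivot. A yellow tab 24 mm wide, 8 mm thick, stands 20 mm out of the bar's middle: up when the loop lies on the keeper, away from the door when the loop stands.
- comb: Black ebony harmonica comb, 100 x 27 x 7 mm, lying on the store's floor behind the door; origin under its middle.
- cover_plate: Chrome cover plate, 105 x 32 x 14 mm, on the bench; bystander.
- shim_gauge: Brass shim gauge, about 145 mm long; bystander.
- screw_holder: Knurled aluminium screw holder standing upright, 32 mm across, 78 mm high; bystander.
- lamp_base: White ceramic lamp base with a brass twist socket, 116 mm across, 115 mm high; bystander.
- parts_tray: Grey divided parts tray 120 x 180 x 30 mm; bystander.
- screwdriver: Screwdriver lying at the back of the bench; bystander.

How it is judged:
On the way, in this order (a step that is already met when the one before it is completed fails the run):
1. the tambour door is rolled fully shut (value of joint tambour below 0.04 rad), for 0.2 s.
2. with the lever still up, the loop's crossbar lies behind the keeper's lip, below its top (value of joint tambour below 0.04 rad and value of joint lever above 0.9 rad and x of loop_bar in the frame of keeper between -0.004 and 0.024 m and z of loop_bar in the frame of keeper below 0.009 m), for 0.2 s.
At the end, for the whole second after the job is handed in: The door is shut (joint below 0.03 rad), the lever lies flat (joint below 0.06 rad), the loop's crossbar is drawn up against the rear of the keeper's lip (within 5 mm of the seat along the store's x, 8 mm below to 9 mm above it), all at rest and let go (value of joint tambour below 0.03 rad and value of joint lever below 0.06 rad and x of loop_bar in the frame of keeper between -0.005 and 0.005 m and z of loop_bar in the frame of keeper between -0.008 and 0.009 m and velocity of joint each of lever, tambour below 0.05 rad/s); the robot touches nothing.
It fails at once if a thing on the bench is shoved more than 30 mm or toppled (distance of any of cover_plate, shim_gauge, screw_holder, lamp_base, parts_tray, screwdriver from where it was at the start of the episode above 0.03 m or angle between any of lamp_base, screw_holder's own z axis and vertical above 0.4 rad).
It fails at once if the comb in the store is shoved more than 30 mm (distance of comb from where it was at the start of the episode above 0.03 m).
It also fails if it takes over 54 s, if anything falls off the work surface, if the arm or the gripper's body presses on something with over 40 N, if the wrist force passes 120 N, or if a joint passes its speed limit or range.

### The arm

A 7-joint arm with a two-finger parallel gripper is mounted at the origin on the work surface. World frame = base frame: x ahead of the robot, y to its left, z up, the work surface at z = 0. Lengths are in m, angles in rad, forces in N, time in s.
With the tool pointing down it reaches from about 0.4 to 0.85 m from the base axis. Payload 10.4 kg.
Tool frame: the origin (TCP) lies where the fingers leave the gripper's body, on its centre line; the fingertips stand 73 mm ahead of it and the grasp point (between the pads) lies 54 mm ahead of it; z points along the fingers, y is the line along which they close (so a half turn about z gives the same grasp; the last joint's range is limited). The gripper opens to 85 mm and grips with 20 to 120 N. Pads are 22 mm wide; open, the fingers measure 114 mm over their backs; the gripper's body (76 mm by 85 mm) begins 54 mm behind the grasp point. The pads swing forward as they close: fully open they stand 13 mm farther back than shut.
Start: joints at [1.211, 0.332, -0.065, 1.46, 0.022, 1.35, -0.088], TCP at [0.207, -0.59, 0.304] pointing down, gripper open.
Joint ranges: [-2.6, 2.6], [-0.5, 2.12], [-1.47, 1.34], [0.16, 2.42], [-1.27, 4.41], [0.06, 2.06], [-2.6, 2.6]. Speed limits (rad/s): [2.22, 2.22, 2.79, 2.79, 3.14, 3.14, 3.14].

### API

Orientations are given as a unit quaternion [x, y, z, w].
In Python, from workcell import manip, camera gives the robot as it stands. The module is installed in compiled form; this text tells all that it offers.
- The arm moves only by the shell command python3 -m creep 'ROWS' [OPENING] [FORCE]. ROWS is JSON, a list of rows, each a list of 2 entries, a list of its own where there are three numbers: the shift along the tool's x, y, z in mm, then the turn about the tool's z in rad. In form: [[[tx, ty, tz], twist], ...]. A call has 1 to 5 rows; each row is the pose to reach, as a shift and turn from the pose commanded when the call began, along the tool's axes at that moment; what a row does not reach only later rows make up. A row lasts 1/12 s, in which the tool goes at most 41.7 mm and 7.16 degrees, less where a joint would pass 70% of its speed; a pose out of reach is approached as far as the arm can. A call with a gripper value outside its range is refused whole. OPENING is the opening, from 0 (shut) to 1 (fully open), set as the call begins (- or left out, the last holds). The fingers move at their own pace and stop on an object; FORCE is the grip in N (left out, the last holds). Time passes only in rows, so rows that repeat a pose let the fingers close. It gives the time, the measured TCP pose, the force, the opening and the grip force at its end, in the units of the state.
- manip.get_obs(): the state, without advancing time (a new reading comes with each control period).
- camera(name): name is "scene" or "top"; returns a dict with "pixels" (400x640x3 uint8, red, green, blue), "z_map" (400x640 float32, m along the optical axis (not along the pixel's ray), 0 where there is no reading), "fx", "fy", "cx", "cy" (pixels), "extrinsics" (4x4, takes a point from world to camera coordinates). Camera axes: x right, y down, z forward; pixel columns grow to the right and rows downward; lengths in m; the calibration is good to about 2 mm. A picture is of the moment at which its call begins.
- manip.hand_in(): hands the job in; it is judged then, once.
The state is a dict: "clock": time; "joint_pos": joint angles; "joint_velocities": joint speeds; "tau": joint torques, N m; "position": TCP position; "ee_rot": TCP orientation; "ft_force": force on the tool from outside, world axes, zero at the start; "torque": the same for the moment, N m; "grip_width": opening from 0.0 (shut) to 1.0 (fully open); "grasp_force": force on a finger pad.
Only numpy, scipy, OpenCV 4.12 (cv2) and the standard library are available. Lean on these libraries where they do the work, as an engineer would, in place of code of your own. Each camera call takes 0.05 s, during which the arm holds its last target. There are 200 camera calls.

## Working session

There is one attempt and no reset: what is moved stays moved. The work goes in short steps, Python scripts to look and compute and a shell command to move; the robot and the scene stay as the last step left them, time stands still between calls to the robot, and variables do not carry over. Pictures are saved under pics/ and viewed, at most 10 in all, crops included, and the job is handed in when it is done.

```bash
mkdir -p pics
python3 - <<'E'
from workcell import manip, camera
import cv2,numpy as np
for n in ("scene","top"):
    c=camera(n); cv2.imwrite(f"pics/{n}0.png",c["pixels"][:,:,::-1]); np.savez(f"{n}0.npz",**c)
    print(n,c["fx"],c["cx"],c["cy"],np.round(c["extrinsics"],3).tolist(), -c["extrinsics"][:3,:3].T@c["extrinsics"][:3,3])
print(manip.get_obs())
E
```

```text
scene 391.01262777918805 322.75542194441607 198.92320139225933 [[0.871, 0.492, 0.016, -0.517], [0.373, -0.639, -0.673, -0.194], [-0.32, 0.592, -0.74, 1.346], [0.0, 0.0, 0.0, 1.0]] [ 0.95364286 -0.66616757  0.87382255]
top 437.7981601614638 321.5366865903715 196.22483968186015 [[-0.024, -1.0, 0.01, -0.004], [-0.997, 0.023, -0.068, 0.596], [0.068, -0.011, -0.998, 1.607], [0.0, 0.0, 0.0, 1.0]] [ 4.85430323e-01 -4.65270764e-04  1.64434969e+00]
{'clock': 0.1, 'joint_pos': array([ 1.2114034 ,  0.33279542, -0.06472589,  1.46083589,  0.02162894,
        1.34987456, -0.08852232]), 'joint_velocities': array([ 0.00275375, -0.00230399,  0.00095168, -0.00069387, -0.00090024,
       -0.00100593, -0.00094684]), 'tau': array([ 2.06686054e-03, -6.26748633e+01,  4.96959791e-02, -3.92430532e+01,
        1.63120881e-02,  6.91443929e-03,  1.04903793e-05]), 'position': array([ 0.20647183, -0.58966763,  0.30321401]), 'ee_rot': array([ 9.85852322e-01,  1.67615125e-01, -1.37846535e-04, -5.92467830e-04]), 'ft_force': array([-0.07635883,  0.31753545,  1.16495113]), 'torque': array([ 0.00382032, -0.01668791, -0.02125397]), 'grasp_force': 0.0, 'grip_width': 0.9980188064421891}
```

View pics/scene0.png

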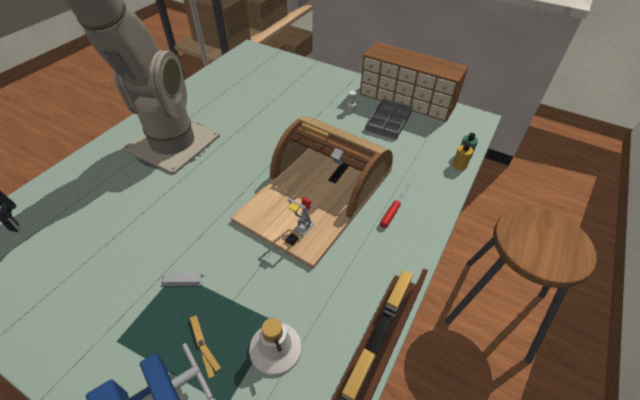

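View pics/top0.png

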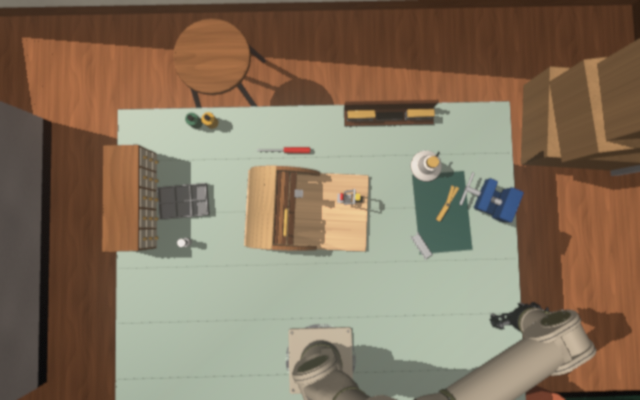

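The top view shows the store at about (247–370, 167–250), opening to the right (world −y), with the door rolled well up. The red lever end is near (345,197), the yellow tab near (357,199) and the handle bar near (285,222). In the scene view the latch is near (303,207), and the loop leans away from the door.

```bash
cat > h.py <<'E'
import numpy as np,cv2
def pts(c):
    v,u=np.mgrid[0:400,0:640]; z=c["z_map"]
    P=np.stack([(u-c["cx"])/c["fx"]*z,(v-c["cy"])/c["fy"]*z,z],-1)
    E=c["extrinsics"]; return (P-E[:3,3])@E[:3,:3]
def ray(c,u,v,z0):
    E=c["extrinsics"]; o=-E[:3,:3].T@E[:3,3]
    d=E[:3,:3].T@np.array([(u-c["cx"])/c["fx"],(v-c["cy"])/c["fy"],1]); return o+d*(z0-o[2])/d[2]
E
python3 - <<'E'
from h import *
for n in("top","scene"):
    c=np.load(n+"0.npz"); P=pts(c); im=c["pixels"].astype(int)
    box=(P[...,0]>.2)&(P[...,0]<.75)&(P[...,1]>-.35)&(P[...,1]<.45)
    m=(box&(P[...,2]>.012)&(P[...,2]<.3)).astype(np.uint8)
    k,l,s,_=cv2.connectedComponentsWithStats(m)
    i=1+np.argmax(s[1:,4]); q=P[l==i]
    r=cv2.minAreaRect(q[:,:2].astype(np.float32)); print(n,s[i],r,cv2.boxPoints(r).round(4).tolist())
    b=q[(q[:,2]<.026)]; r=cv2.minAreaRect(b[:,:2].astype(np.float32)); print("board",r,np.median(b[:,2]),cv2.boxPoints(r).round(4).tolist())
    hsv=cv2.cvtColor(c["pixels"],cv2.COLOR_RGB2HSV).astype(int)
    H,S,V=hsv[...,0],hsv[...,1],hsv[...,2]
    for nm,mm in(("red",((H<6)|(H>174))&(S>150)&(V>80)),("yel",(H>20)&(H<32)&(S>130)&(V>120)),("brass",(H>15)&(H<30)&(S>110)&(V>90))):
        mm=(mm&box).astype(np.uint8); k,l,s,cc=cv2.connectedComponentsWithStats(mm)
        for j in range(1,k):
            if s[j,4]>5: print(nm,s[j].tolist(),cc[j].round(1),np.median(P[l==j],0).round(3),P[l==j][:,2].max().round(3))
    S0=(slice(150,270),slice(230,400)) if n=="top" else (slice(100,270),slice(220,400))
    cv2.imwrite(f"pics/{n}0c.png",cv2.resize(c["pixels"][S0][:,:,::-1],None,fx=4.2 if n=="top" else 3.5,fy=4.2 if n=="top" else 3.5,interpolation=cv2.INTER_CUBIC))
E
```

```text
top [ 244  166  125   86 9616] ((0.54618239402771, 0.039368823170661926), (0.4510239362716675, 0.2859395444393158), 86.12596130371094) [[0.38830000162124634, -0.17599999904632568], [0.6736000180244446, -0.19529999792575836], [0.7041000127792358, 0.2547000050544739], [0.4187999963760376, 0.27399998903274536]]
board ((0.5462847352027893, 0.039527684450149536), (0.4504576325416565, 0.28408390283584595), 85.80901336669922) 0.019886001362400242 [[0.3882000148296356, -0.17470000684261322], [0.671500027179718, -0.19550000131130219], [0.7044000029563904, 0.25380000472068787], [0.421099990606308, 0.2745000123977661]]
red [341, 194, 2, 5, 9] [341.6 196.2] [ 0.588 -0.089  0.12 ] 0.125
yel [356, 194, 5, 7, 30] [357.8 196.9] [ 0.584 -0.142  0.143] 0.149
brass [274, 167, 2, 5, 6] [274.8 169.3] [0.682 0.139 0.159] 0.161
brass [259, 178, 16, 64, 478] [267.5 209.4] [0.541 0.167 0.153] 1.644
brass [356, 193, 5, 8, 38] [357.9 196.5] [ 0.586 -0.143  0.141] 0.149
brass [283, 208, 6, 29, 144] [285.3 221.9] [0.504 0.107 0.186] 1.644
brass [270, 243, 2, 5, 6] [270.5 245.3] [0.424 0.159 0.159] 0.164
scene [ 
[... 192 characters left out ...]
058174133, -0.1981000006198883], [0.7080000042915344, 0.25130000710487366], [0.41920000314712524, 0.27160000801086426]]
board ((0.5484041571617126, 0.03684230148792267), (0.450635701417923, 0.2862642705440521), 85.89981079101562) 0.021279798889653367 [[0.3894999921321869, -0.1776999980211258], [0.6751000285148621, -0.1981000006198883], [0.7073000073432922, 0.25130000710487366], [0.42170000076293945, 0.2718000113964081]]
red [302, 197, 9, 12, 63] [306.  201.9] [ 0.593 -0.092  0.117] 0.124
yel [289, 203, 10, 9, 58] [293.4 206.7] [ 0.588 -0.142  0.145] 0.15
brass [301, 122, 29, 14, 138] [314.6 129. ] [0.502 0.103 0.188] 0.193
brass [288, 203, 11, 9, 67] [293.3 207. ] [ 0.586 -0.142  0.144] 0.15
```

View pics/scene0c.png

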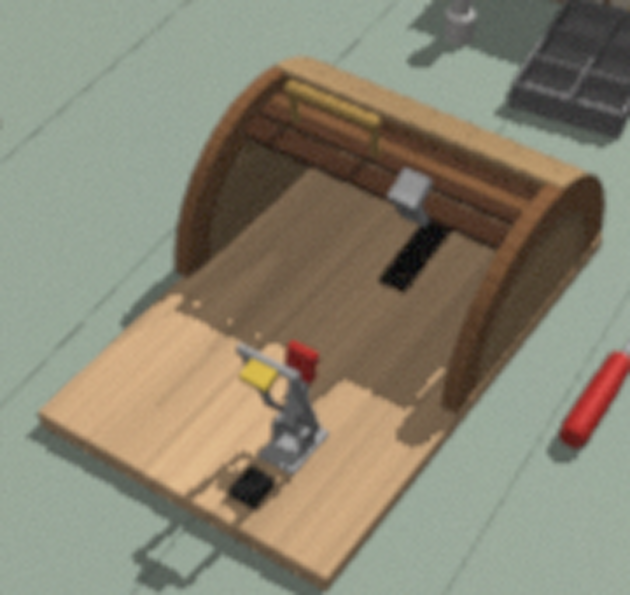

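View pics/top0c.png

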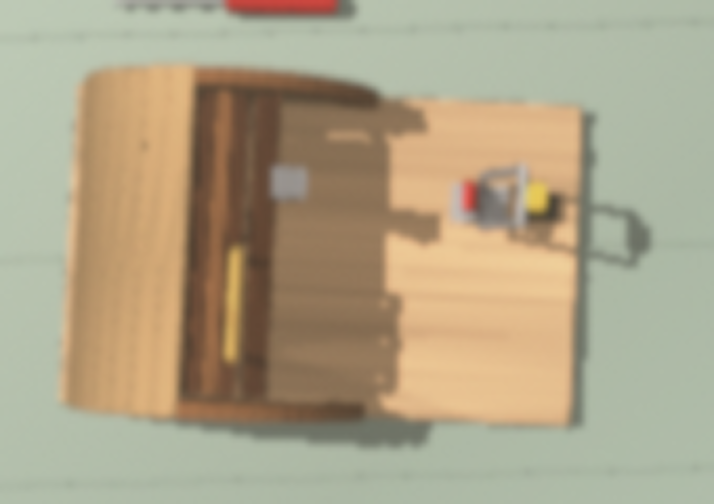

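```bash
cat >> h.py <<'E'
from scipy.spatial.transform import Rotation as R
a=np.radians(85.95); EX=np.array([np.cos(a),np.sin(a),0]); EY=np.array([-EX[1],EX[0],0]); EZ=np.array([0,0,1.])
O=np.array([.547,.038,0])+.085*EX
def S(p): p=np.asarray(p)-O; return np.array([p@EX,p@EY,p[2]])*1000
def go(ob,x,y,z,off):   # store mm of a point 'off' mm ahead of TCP -> tool shift mm, twist
    r=R.from_quat(ob["ee_rot"]); T=O+(x*EX+y*EY+z*EZ)/1000
    M=r.as_matrix(); d=T-(ob["position"]+off/1000*M[:,2])
    yy=M[:,1]; tw=np.arctan2(-EX@M[:,1]*0+ -(M[:,0]@-EX), -EX@yy)
    return (M.T@d*1000).round(1),round(float(tw),3)
E
cat > st.py <<'E'
from h import *; from workcell import manip; import sys
ob=manip.get_obs(); M=R.from_quat(ob["ee_rot"]).as_matrix()
print("t",ob["clock"],"grasp",S(ob["position"]+.054*M[:,2]).round(1),"tip",S(ob["position"]+.073*M[:,2]).round(1),"F",ob["ft_force"].round(1),"g",ob["grip_width"],ob["grasp_force"],"tool",M.round(3).tolist())
if len(sys.argv)>1: print(go(ob,*map(float,sys.argv[1:])))
E
python3 st.py -21.5 50 240 54
```

```text
t 0.1 grasp [-735.1  295.4  249.2] tip [-735.1  295.4  230.2] F [-0.1  0.3  1.2] g 0.9980188064421891 0.0 tool [[0.944, 0.33, -0.0], [0.33, -0.944, 0.001], [-0.0, -0.001, -1.0]]
(array([ 508.1, -557.9,    9.9]), 0.408)
```

```bash
python3 -m creep '[[[25,-28,0],0],[[51,-56,0],0],[[76,-84,0],0],[[102,-112,0],0],[[127,-139,0],0]]' 0.5 20
python3 -m creep '[[[25,-28,0],0],[[51,-56,0],0],[[76,-84,0],0],[[102,-112,0],0],[[127,-139,0],0]]' >/dev/null
python3 -m creep '[[[25,-28,0],0],[[51,-56,0],0],[[76,-84,0],0],[[102,-112,0],0],[[127,-139,0],0]]' >/dev/null
python3 -m creep '[[[25,-28,0],0],[[51,-56,0],0],[[76,-84,0],0],[[102,-112,0],0],[[127,-139,0],0]]' >/dev/null
python3 -m creep '[[[0,0,0],0.12],[[0,0,0],0.24],[[0,0,0],0.36],[[0,0,0],0.408],[[0,0,0],0.408]]'
python3 st.py -21.5 50 183.5 54
```

```text
clock: 0.52
position: [0.2809, -0.4147, 0.3035]
ee_rot: [0.986, 0.168, -0.0, -0.0]
ft_force: [1.0, 0.7, 0.9]
grip_width: 0.497
grasp_force: 0.0
clock: 2.18
position: [0.5021, 0.1028, 0.3035]
ee_rot: [0.999, -0.037, -0.0, 0.0]
ft_force: [-0.3, -0.1, 0.3]
grip_width: 0.505
grasp_force: 0.0
t 2.1833 grasp [-23.5  49.4 249.5] tip [-23.5  49.4 230.5] F [-0.3 -0.1  0.3] g 0.5051334961462411 0.0 tool [[0.997, -0.073, -0.001], [-0.073, -0.997, -0.0], [-0.001, 0.0, -1.0]]
(array([-0.6, -2.1, 66. ]), -0.003)
```

```bash
python3 -m creep '[[[0,-2,20],0],[[0,-2,40],0],[[0,-2,60],0],[[0,-2,66],0],[[0,-2,66],0]]'
python3 -m creep '[[[0,0,0],0],[[0,0,0],0],[[0,0,0],0],[[0,0,0],0],[[0,0,0],0]]' 0 20
python3 st.py
python3 - <<'E'
import numpy as np
a0=1.433
# shifts from grasp at (x0,z0): tool y=-x store, tool z = down
for i in range(1,16):
    a=a0+(0.349-a0)*i/15
    print(i,round(-(-155*np.cos(a)+155*np.cos(a0))),round(155*np.sin(a0)-155*np.sin(a)))
E
```

```text
clock: 2.6
position: [0.5016, 0.1044, 0.2365]
ee_rot: [0.999, -0.035, -0.001, 0.0]
ft_force: [-0.2, -0.5, -0.4]
grip_width: 0.499
grasp_force: 0.0
clock: 3.02
position: [0.503, 0.1049, 0.2391]
ee_rot: [0.999, -0.036, 0.001, -0.0]
ft_force: [-0.0, 0.1, 6.8]
grip_width: 0.128
grasp_force: 20.8
t 3.0167 grasp [-21.3  48.5 185.1] tip [-21.3  48.5 166.1] F [-0.   0.1  6.8] g 0.12753159519949436 20.805908739566803 tool [[0.997, -0.071, 0.002], [-0.071, -0.997, 0.0], [0.002, -0.0, -1.0]]
1 11 2
2 22 5
3 33 8
4 43 12
5 53 17
6 63 23
7 72 30
8 80 37
9 89 44
10 96 52
11 103 61
12 110 70
13 115 80
14 120 90
15 124 101
```

```bash
python3 -m creep '[[[0,11,2],0],[[0,22,5],0],[[0,33,8],0],[[0,43,12],0],[[0,53,17],0]]'
python3 st.py
python3 -m creep '[[[0,10,6],0],[[0,19,13],0],[[0,27,20],0],[[0,36,27],0],[[0,43,35],0]]'
python3 st.py
```

```text
clock: 3.43
position: [0.499, 0.0508, 0.2209]
ee_rot: [0.999, -0.036, 0.001, -0.0]
ft_force: [3.4, 3.9, -0.1]
grip_width: 0.131
grasp_force: 20.2
t 3.4333 grasp [-75.6  48.7 166.9] tip [-75.6  48.7 147.9] F [ 3.4  3.9 -0.1] g 0.13097518746440087 20.243832170963287 tool [[0.997, -0.072, 0.001], [-0.072, -0.997, 0.0], [0.001, -0.0, -1.0]]
clock: 3.85
position: [0.4957, 0.0083, 0.1852]
ee_rot: [0.999, -0.036, 0.0, -0.0]
ft_force: [4.8, 1.7, 2.8]
grip_width: 0.126
grasp_force: 20.6
t 3.85 grasp [-118.2   49.   131.2] tip [-118.2   49.   112.2] F [4.8 1.7 2.8] g 0.12577921182128585 20.552850365638733 tool [[0.997, -0.071, 0.001], [-0.071, -0.997, 0.001], [0.001, -0.001, -1.0]]
```

```bash
python3 -m creep '[[[0,7,9],0],[[0,14,18],0],[[0,19,28],0],[[0,24,38],0],[[0,27,48],0]]'
python3 st.py
python3 -m creep '[[[0,1,2],0],[[0,1,4],0],[[0,1,4],0],[[0,1,4],0],[[0,1,4],0]]'
python3 st.py
```

```text
clock: 4.27
position: [0.4938, -0.0186, 0.1372]
ee_rot: [0.999, -0.036, 0.0, -0.0]
ft_force: [-4.3, 16.7, 38.5]
grip_width: 0.125
grasp_force: 24.7
t 4.2667 grasp [-145.2   49.1   83.2] tip [-145.2   49.1   64.2] F [-4.3 16.7 38.5] g 0.12489240861216362 24.7415828704834 tool [[0.997, -0.072, 0.0], [-0.072, -0.997, 0.0], [0.0, -0.0, -1.0]]
clock: 4.68
position: [0.4942, -0.0183, 0.1349]
ee_rot: [0.999, -0.035, 0.001, 0.0]
ft_force: [-1.8, 3.9, 19.7]
grip_width: 0.127
grasp_force: 23.8
t 4.6833 grasp [-144.9   48.6   80.9] tip [-144.9   48.5   61.9] F [-1.8  3.9 19.7] g 0.12685251014150073 23.751371204853058 tool [[0.998, -0.07, 0.001], [-0.07, -0.998, -0.0], [0.001, 0.0, -1.0]]
```

```bash
python3 -m creep '[[[0,0,-2],0],[[0,0,-2],0],[[0,0,-2],0]]' 0.4
python3 -m creep '[[[0,0,-30],0],[[0,0,-60],0],[[0,0,-90],0],[[0,0,-120],0],[[0,0,-125],0]]'
python3 -m creep '[[[0,35,0],0],[[0,70,0],0],[[0,105,0],0],[[0,140,0],0],[[0,175,0],0]]' 0
python3 -m creep '[[[30,0,0],0],[[60,0,0],0],[[98,0,0],0],[[98,0,0],0],[[98,0,0],0]]'
python3 st.py
python3 - <<'E'
from h import *; from workcell import camera
for n in("top","scene"):
    c=camera(n); np.savez(n+"1.npz",**c); P=pts(c); hsv=cv2.cvtColor(c["pixels"],cv2.COLOR_RGB2HSV).astype(int); H,Sx,V=hsv[...,0],hsv[...,1],hsv[...,2]
    box=(P[...,0]>.4)&(P[...,0]<.68)&(P[...,1]>-.2)&(P[...,1]<.2)
    for nm,mm in(("red",((H<6)|(H>174))&(Sx>150)&(V>80)),("brass/yel",(H>15)&(H<32)&(Sx>110)&(V>90))):
        k,l,s,cc=cv2.connectedComponentsWithStats((mm&box).astype(np.uint8))
        for j in range(1,k):
            if s[j,4]>5: print(n,nm,s[j].tolist(),S(np.median(P[l==j],0)).round(0))
c=np.load("scene1.npz"); cv2.imwrite("pics/s1.png",cv2.resize(c["pixels"][100:270,220:400][:,:,::-1],None,fx=3.5,fy=3.5,interpolation=cv2.INTER_CUBIC))
E
```

```text
clock: 4.93
position: [0.4926, -0.0195, 0.1349]
ee_rot: [0.999, -0.036, -0.001, 0.0]
ft_force: [0.6, 0.0, 0.5]
grip_width: 0.399
grasp_force: 0.0
clock: 5.35
position: [0.4948, -0.0191, 0.2649]
ee_rot: [0.999, -0.036, 0.002, 0.001]
ft_force: [-0.4, -0.5, -0.4]
grip_width: 0.403
grasp_force: 0.0
clock: 5.77
position: [0.48, -0.1954, 0.2598]
ee_rot: [0.999, -0.036, -0.001, 0.0]
ft_force: [1.6, -0.6, -0.7]
grip_width: -0.001
grasp_force: 0.0
clock: 6.18
position: [0.5794, -0.2002, 0.2581]
ee_rot: [0.999, -0.035, -0.002, -0.001]
ft_force: [-0.6, 0.7, 0.8]
grip_width: -0.0
grasp_force: 0.0
t 6.1833 grasp [-320.2  -48.9  204.1] tip [-320.1  -48.8  185.1] F [-0.6  0.7  0.8] g -0.0001270636270578668 0.0 tool [[0.998, -0.07, -0.003], [-0.07, -0.998, 0.002], [-0.004, -0.002, -1.0]]
top red [341, 194, 2, 5, 10] [-207.  -50.  122.]
top brass/yel [356, 193, 5, 9, 40] [-263.  -51.  141.]
top brass/yel [264, 197, 5, 6, 13] [ 51. -22. 149.]
top brass/yel [262, 201, 11, 24, 111] [ 41.  25. 153.]
top brass/yel [261, 206, 6, 3, 13] [ 58.   2. 144.]
top brass/yel [311, 211, 14, 27, 181] [-140.   51.   81.]
top brass/yel [265, 226, 4, 5, 11] [ 46.  73. 155.]
top brass/yel [271, 227, 1, 6, 6] [ 28.  77. 159.]
scene red [302, 197, 9, 12, 62] [-211.  -55.  115.]
scene brass/yel [291, 179, 19, 9, 85] [-145.   17.   86.]
scene brass/yel [288, 203, 11, 9, 67] [-262.  -52.  144.]
```

View pics/s1.png

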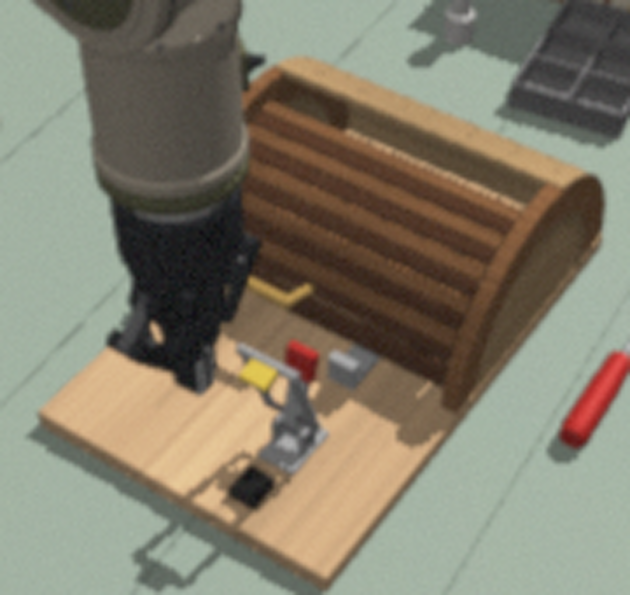

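The door is shut. The handle is low at about (280,292) in the crop and the keeper at (352,362) is in line with the latch. The loop leans back with its yellow tab at (257,375), and the closed gripper hangs in front of it.

```bash
python3 -m creep '[[[-1,0,25],0],[[-1,0,50],0],[[-1,0,50],0]]'
python3 -m creep '[[[0,-12,0],0],[[0,-24,0],0],[[0,-36,0],0],[[0,-48,0],0],[[0,-60,0],0]]'
python3 st.py
python3 -m creep '[[[0,-8,0],0],[[0,-16,0],0],[[0,-24,0],0],[[0,-30,0],0],[[0,-30,0],0]]'
python3 st.py
python3 - <<'E'
from h import *; from workcell import camera
for n in("top","scene"):
    c=camera(n); np.savez(n+"2.npz",**c); P=pts(c); hsv=cv2.cvtColor(c["pixels"],cv2.COLOR_RGB2HSV).astype(int); H,Sx,V=hsv[...,0],hsv[...,1],hsv[...,2]
    box=(P[...,0]>.4)&(P[...,0]<.68)&(P[...,1]>-.2)&(P[...,1]<.1)
    for nm,mm in(("red",((H<6)|(H>174))&(Sx>150)&(V>80)),("brass/yel",(H>15)&(H<32)&(Sx>110)&(V>90))):
        k,l,s,cc=cv2.connectedComponentsWithStats((mm&box).astype(np.uint8))
        for j in range(1,k):
            if s[j,4]>5: print(n,nm,s[j].tolist(),S(np.median(P[l==j],0)).round(0))
cv2.imwrite("pics/s2.png",cv2.resize(c["pixels"][100:270,220:400][:,:,::-1],None,fx=3.5,fy=3.5,interpolation=cv2.INTER_CUBIC))
E
```

```text
clock: 6.53
position: [0.5748, -0.2005, 0.2068]
ee_rot: [0.999, -0.036, -0.003, -0.0]
ft_force: [-1.0, -0.5, -1.0]
grip_width: 0.004
grasp_force: 0.0
clock: 6.95
position: [0.5832, -0.1397, 0.2134]
ee_rot: [0.999, -0.035, 0.002, 0.001]
ft_force: [-5.0, -8.7, 21.9]
grip_width: -0.004
grasp_force: 12.5
t 6.95 grasp [-259.8  -48.9  159.4] tip [-259.9  -48.9  140.4] F [-5.  -8.7 21.9] g -0.004031309254134409 12.543999161571264 tool [[0.997, -0.071, 0.004], [-0.071, -0.997, -0.003], [0.004, 0.002, -1.0]]
clock: 7.37
position: [0.5868, -0.1087, 0.2182]
ee_rot: [0.999, -0.035, 0.004, 0.002]
ft_force: [-12.8, -1.1, 44.3]
grip_width: -0.005
grasp_force: 26.1
t 7.3667 grasp [-228.7  -50.6  164.2] tip [-228.8  -50.8  145.2] F [-12.8  -1.1  44.3] g -0.005220558791516804 26.11362589128646 tool [[0.998, -0.07, 0.009], [-0.07, -0.998, -0.003], [0.009, 0.003, -1.0]]
top brass/yel [312, 211, 13, 27, 178] [-140.   51.   82.]
scene red [305, 196, 7, 10, 48] [-197.  -53.  105.]
scene brass/yel [277, 170, 10, 10, 58] [-147.   82.   87.]
scene brass/yel [305, 192, 5, 6, 22] [-216.  -61.  152.]
```

View pics/s2.png

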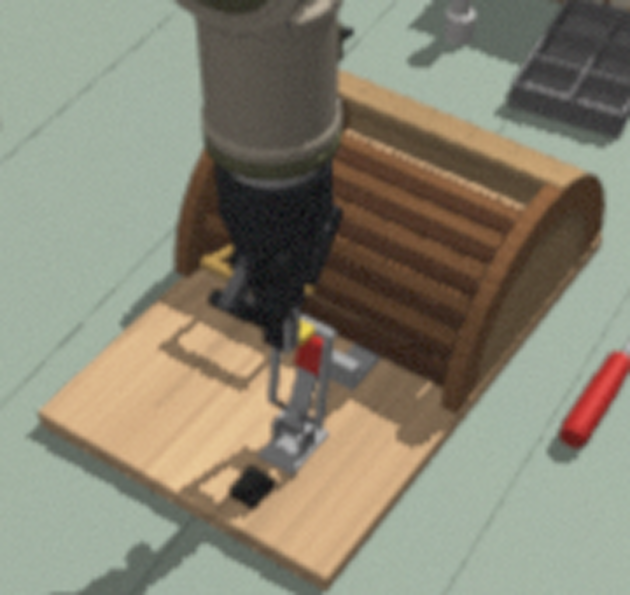

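The loop is now nearly upright, with its bar at about (310,325), and the fingertip is wedged on the tab with 44 N upward. I'll back up and look.

```bash
python3 -m creep '[[[0,0,-10],0],[[0,0,-25],0],[[0,0,-40],0],[[0,0,-50],0],[[0,0,-50],0]]'
python3 st.py
cat > look.py <<'E'
from h import *; from workcell import camera; import sys
for n in("top","scene"):
    c=camera(n); np.savez(n+"L.npz",**c); P=pts(c); hsv=cv2.cvtColor(c["pixels"],cv2.COLOR_RGB2HSV).astype(int); H,Sx,V=hsv[...,0],hsv[...,1],hsv[...,2]
    box=(P[...,0]>.4)&(P[...,0]<.68)&(P[...,1]>-.2)&(P[...,1]<.1)
    for nm,mm in(("red",((H<6)|(H>174))&(Sx>150)&(V>80)),("brass/yel",(H>15)&(H<32)&(Sx>110)&(V>90))):
        k,l,s,cc=cv2.connectedComponentsWithStats((mm&box).astype(np.uint8))
        for j in range(1,k):
            if s[j,4]>5: print(n,nm,s[j].tolist(),S(np.median(P[l==j],0)).round(0))
cv2.imwrite(f"pics/{sys.argv[1]}.png",cv2.resize(c["pixels"][100:270,220:400][:,:,::-1],None,fx=3.5,fy=3.5,interpolation=cv2.INTER_CUBIC))
E
python3 look.py s3
```

```text
clock: 7.88
position: [0.5853, -0.1096, 0.2637]
ee_rot: [0.999, -0.035, 0.002, 0.0]
ft_force: [-0.0, -0.1, 0.2]
grip_width: 0.002
grasp_force: 0.0
t 7.8833 grasp [-229.5  -48.9  209.7] tip [-229.5  -49.   190.7] F [-0.  -0.1  0.2] g 0.0022764821613116292 0.0 tool [[0.998, -0.07, 0.004], [-0.07, -0.998, -0.001], [0.004, 0.001, -1.0]]
top brass/yel [328, 192, 5, 8, 34] [-166.  -47.  137.]
top brass/yel [312, 211, 13, 27, 175] [-140.   51.   83.]
scene red [305, 196, 9, 11, 74] [-196.  -54.  108.]
scene brass/yel [277, 173, 17, 11, 57] [-149.   62.   88.]
scene brass/yel [304, 181, 6, 5, 17] [-119.    7.   77.]
scene brass/yel [314, 183, 9, 8, 43] [-154.  -50.  123.]
```

View pics/s3.png

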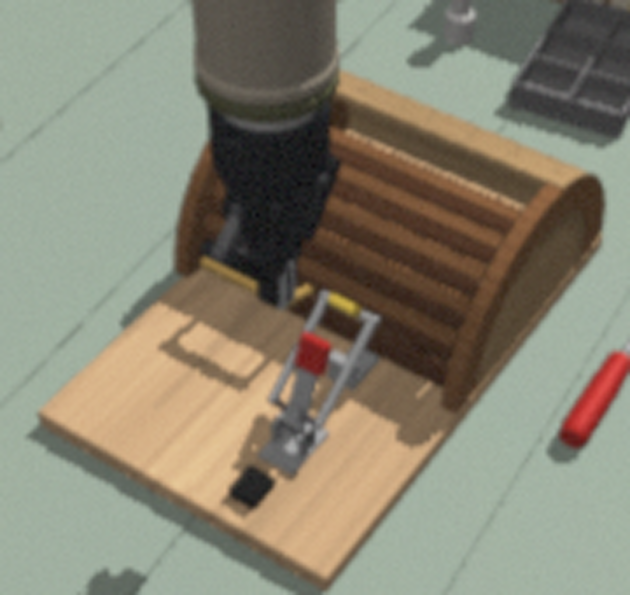

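The loop has gone past upright and is falling towards the door, with its tab at about (343,303). I'll let time pass while I move over to the lever's door side.

```bash
python3 -m creep '[[[0,-20,-5],0],[[0,-40,-5],0],[[0,-60,-5],0],[[0,-72,-5],0],[[0,-72,-5],0]]'
python3 st.py; python3 look.py s4
```

```text
clock: 8.4
position: [0.5892, -0.0354, 0.2652]
ee_rot: [0.999, -0.033, -0.0, -0.001]
ft_force: [-0.7, 0.6, 0.4]
grip_width: -0.001
grasp_force: 0.0
t 8.4 grasp [-155.1  -47.2  211.2] tip [-155.1  -47.2  192.2] F [-0.7  0.6  0.4] g -0.0009656608730201614 0.0 tool [[0.998, -0.067, -0.001], [-0.067, -0.998, 0.001], [-0.001, -0.001, -1.0]]
top brass/yel [313, 212, 3, 3, 6] [-114.   12.   75.]
top brass/yel [312, 233, 9, 5, 31] [-121.   91.   72.]
scene red [305, 195, 9, 12, 75] [-196.  -53.  108.]
scene brass/yel [277, 170, 33, 18, 170] [-146.   46.   86.]
scene brass/yel [319, 194, 8, 9, 51] [-129.  -53.   57.]
```

View pics/s4.png

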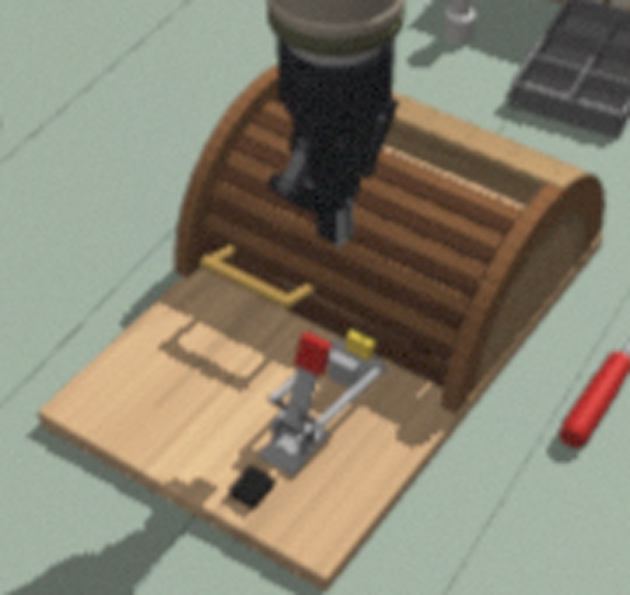

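The crossbar has dropped behind the lip: the tab is at (360,343), z≈57, which matches the seat. The lever leans at about 2.0 rad. Next I'll press it over from the door side.

```bash
python3 -m creep '[[[3,0,30],0],[[3,0,60],0],[[3,0,92],0],[[3,0,92],0]]' >/dev/null
python3 st.py
python3 -m creep '[[[0,17,0],0],[[0,35,-3],0],[[0,52,-8],0],[[0,73,-9],0],[[0,94,-3],0]]' >/dev/null
python3 st.py
```

```text
t 8.8333 grasp [-161.1  -47.3  113.6] tip [-161.1  -47.1   94.6] F [-1.3 -0.5 -2.1] g 0.0007234066806279638 0.0 tool [[0.997, -0.073, -0.009], [-0.073, -0.997, -0.0], [-0.009, 0.001, -1.0]]
t 9.25 grasp [-254.1  -51.9  126. ] tip [-254.1  -52.   107. ] F [ 0.7  2.4 -0.9] g -0.002145701929851327 1.0937672336149262 tool [[0.997, -0.072, 0.003], [-0.072, -0.997, -0.001], [0.003, 0.0, -1.0]]
```

```bash
python3 -m creep '[[[0,5,9],0],[[0,12,17],0],[[0,23,29],0],[[0,32,43],0],[[0,40,55],0]]' >/dev/null
python3 st.py
python3 -m creep '[[[0,0,3],0],[[0,0,6],0],[[0,0,8],0],[[0,0,8],0],[[0,0,8],0]]' >/dev/null
python3 st.py; python3 look.py s5
```

```text
t 9.6667 grasp [-293.1  -50.1   66. ] tip [-293.1  -50.1   47. ] F [1.  0.7 0. ] g 0.0024759571065352368 0.0028220381500432268 tool [[0.998, -0.071, -0.001], [-0.071, -0.998, 0.0], [-0.001, -0.0, -1.0]]
t 10.0833 grasp [-293.2  -50.9   64.8] tip [-293.2  -50.9   45.8] F [-27.1   4.5  62.3] g 0.005135103501066732 30.80920526292175 tool [[0.997, -0.071, -0.0], [-0.071, -0.997, -0.003], [-0.0, 0.003, -1.0]]
top brass/yel [322, 194, 2, 6, 11] [-143.  -48.   59.]
top brass/yel [311, 211, 14, 27, 181] [-140.   51.   83.]
scene red [289, 236, 7, 8, 26] [-284.  -62.   44.]
scene brass/yel [302, 181, 8, 6, 27] [-125.    7.   78.]
scene brass/yel [316, 197, 8, 6, 30] [-143.  -50.   62.]
```

View pics/s5.png

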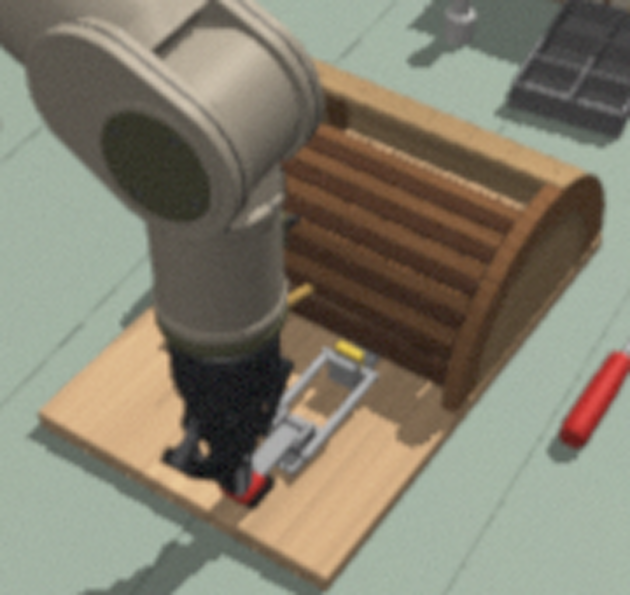

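The lever is flat under the fingertip at about (245,488), and the loop is taut with its tab at (350,350), x = −143. I'll lift off and verify.

```bash
python3 -m creep '[[[0,0,-15],0],[[0,0,-40],0],[[0,0,-75],0],[[0,0,-110],0],[[0,0,-140],0]]' >/dev/null
python3 -m creep '[[[-30,25,0],0],[[-60,50,0],0],[[-90,75,0],0],[[-120,100,0],0],[[-120,100,0],0]]' >/dev/null
python3 st.py; python3 look.py s6
```

```text
t 11.0167 grasp [-399.2   75.3  198.4] tip [-399.3   75.4  179.4] F [0.7 0.4 0. ] g 0.0002697993463280244 0.0 tool [[0.997, -0.08, -0.005], [-0.08, -0.997, -0.002], [-0.004, 0.002, -1.0]]
top red [360, 196, 6, 6, 35] [-287.  -48.   47.]
top brass/yel [322, 194, 2, 6, 11] [-143.  -48.   63.]
top brass/yel [311, 211, 14, 27, 184] [-139.   51.   82.]
scene red [283, 233, 13, 11, 84] [-289.  -55.   48.]
scene brass/yel [277, 170, 33, 18, 170] [-146.   47.   86.]
scene brass/yel [316, 197, 8, 6, 31] [-143.  -51.   61.]
```

View pics/s6.png

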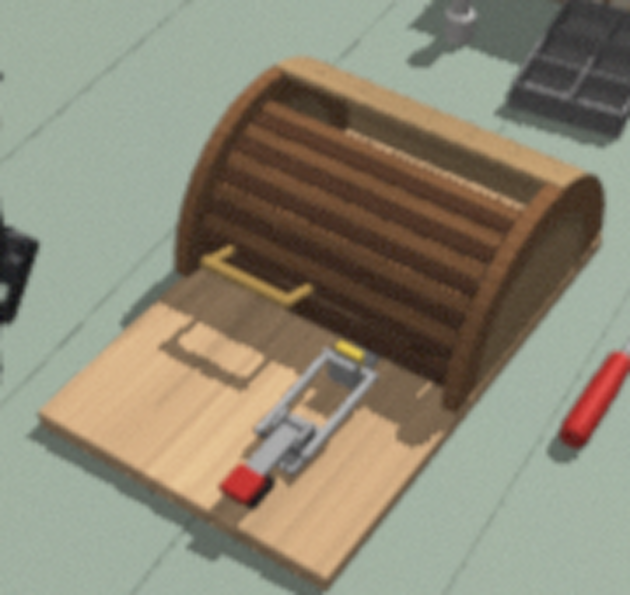

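The lever lies flat: the red pad is at (245,484) and its top at z≈47. The loop is hooked with its tab at (350,350), x = −143. The door is shut and the arm is clear, so I'm handing in.

```bash
python3 -c "
from workcell import manip; print(manip.hand_in())"
```

```text
the job is handed in; nothing more can be done
None
```

I handed the job in at about 11 s: the door is shut, the loop is hooked behind the keeper, the lever is flat past centre, and the arm touches nothing; the hand-in call returned no verdict.

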